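Eject a drive cartridge with the driver from the tool holder and sort it

ROBOT

A 7-joint arm with a two-finger parallel gripper is mounted at the origin on the work surface. World frame = base frame: x ahead of the robot, y to its left, z up, the work surface at z = 0. Lengths are in m, angles in rad, forces in N, time in s.
With the tool pointing down it reaches from about 0.425 to 0.875 m from the base axis. Payload 4.7 kg.
Tool frame: the origin (TCP) lies between the finger pads; the fingertips stand 14 mm ahead of it and the grasp point (between the pads) lies 5 mm behind it; z points along the fingers, y is the line along which they close (so a half turn about z gives the same grasp; the last joint's range is limited). The gripper opens to 85 mm and grips with 20 to 120 N. Pads are 22 mm wide; open, the fingers measure 114 mm over their backs; the gripper's body (76 mm by 85 mm) begins 54 mm behind the grasp point. The pads swing forward as they close: fully open they stand 13 mm farther back than shut.
Start: joints at [-1.33, 0.321, -0.07, 1.45, 0.023, 1.371, -0.057], TCP at [0.146, 0.633, 0.245] pointing down, gripper open.
Joint ranges: [-2.86, 2.86], [-0.3, 2.09], [-1.38, 1.24], [0.06, 2.45], [-1.56, 4.7], [0.09, 2.05], [-2.69, 2.69]. Speed limits (rad/s): [2.57, 2.57, 3.14, 3.14, 3.14, 3.14, 3.14].

INTERFACE

Orientations are given as a unit quaternion [x, y, z, w].
In Python, from workcell import ctrl gives the robot as it stands. The module is installed in compiled form; this text tells all that it offers.
- The arm moves only by the shell command python3 -m jog 'ROWS' [FORCE]. ROWS is JSON, a list that holds one entry, the list of rows, each a list of 7 numbers: the shift along the tool's x, y, z in m, then the turn, a rotation vector about the tool's x, y, z in rad, then the finger opening in m, from 0 to 0.0854. In form: [[[tx, ty, tz, rx, ry, rz, jaw], ...]]. A call has 1 to 20 rows; each row is the pose to reach, as a shift and turn from the pose commanded when the call began, along the tool's axes at that moment; what a row does not reach only later rows make up. A row lasts 1/10 s, in which the tool goes at most 50 mm and 8.59 degrees, less where a joint would pass 70% of its speed; a pose out of reach is approached as far as the arm can. A call with a gripper value outside its range is refused whole. The fingers move at their own pace and stop on an object; FORCE is the grip in N (left out, the last holds). Time passes only in rows, so rows that repeat a pose let the fingers close. It gives the time, the measured TCP pose, the force, the opening and the grip force at its end, in the units of the state.
- ctrl.sense(): the state, without advancing time (a new reading comes with each control period).
- ctrl.grab_frame(name): name is "scene" or "top" or "wrist"; returns the picture (420x560x3 uint8, blue, green, red); there is no depth.
- ctrl.camera_info(name): a dict with "mtx" (3x3 intrinsics, pixels), "distortion" ([k1, k2, p1, p2, k3] as OpenCV has them; the pictures are not rectified), "cam_to_world" (4x4, takes a point from camera to world coordinates). Camera axes: x right, y down, z forward; pixel columns grow to the right and rows downward; lengths in m; the calibration is good to about 2 mm. A picture is of the moment at which its call begins: read the wrist's pose just before it. camera_info takes no time and is no camera call; for the wrist camera it gives the pose at the moment of the call.
- ctrl.hand_in(): hands the job in; it is judged then, once.
Trained networks look in the newest picture that a camera, given by its name, has taken for a name from the list of things; names that differ only in an ending like _2 or _b are one class to them, and where a whole thing is asked for, a point or a joint stands for the part that bears it (a point fixed in the world has none). Each returns a list of dicts, best first, with "conf" (0 to 1); they miss things now and then, are a little off and sometimes report something else, mostly with a low value. They report only what shows in the picture. A call takes as long as a camera call.
- ctrl.find_in(camera, name): "at" ([row, column] in pixels, amid what is visible of it).
- ctrl.cut_out(camera, name): "mask" (420x560 bool, what is visible of it) and "at" ([row, column] in pixels, amid what is visible of it).
- ctrl.mark_of(camera, name): "at" ([row, column] in pixels: a listed point, or the origin of a listed thing).
The state is a dict: "time": time; "joint_pos": joint angles; "qd": joint speeds; "tau": joint torques, N m; "position": TCP position; "tcp_rot": TCP orientation; "contact_force": force on the tool from outside, world axes, zero at the start; "moment": the same for the moment, N m; "finger_gap": opening from 0.0 (shut) to 1.0 (fully open); "grasp_force": force on a finger pad.
Only numpy, scipy, OpenCV 4.12 (cv2) and the standard library are available. Lean on these libraries where they do the work, as an engineer would, in place of code of your own. Each camera call takes 0.05 s, during which the arm holds its last target. There are 200 camera calls.

TASK

Pull the orange-handled driver up out of the wooden tool holder and push its shaft down the small square hole of the drive bay until the red ejector in it is fully down, so that the drive cartridge comes up. Put the driver back in its own place in the holder, then lift the cartridge out of the bay and stand it upright and centred on the green pad of the sorting rack, between the fins, and let go. Leave the other drivers, the cartridges already in the rack and everything else on the bench alone.

Things in the scene. Friction and masses are not known exactly. Their poses are not given: they have to be found in the camera images.
- holder: Light wooden block fixed on the bench, 62 (x) x 190 (y) x 95 mm high, with three upright round holes 17 mm wide and 90 mm deep at y = -60, 0 and +60 mm; a driver stands in each, the tops of the handles 195 mm above the bench. Origin: centre of its underside; its y axis runs along the row of holes, z up.
- driver: The driver to use: orange handle, cylinder 26 mm in diameter and 100 mm long, on a straight steel shaft 8 mm in diameter and 85 mm long with a flat end; 185 mm overall, about 90 g. It stands upright with the flat underside of the handle on the holder's top, its shaft hanging freely in the hole (about 4 mm play all round). Origin: centre of the shaft's end; z runs along the shaft up to the handle. Handle from z = 85 to 185 mm. It may stand in any of the three holes.
- driver_handle (a point): Point on the orange driver's axis, 155 mm above the shaft's end, 30 mm below the top of the handle: a good height to grip.
- driver_blue: Driver of the same shape with a blue handle, in another hole of the holder. Leave it. Origin and axes as for the orange one.
- driver_grey: Driver of the same shape with a grey handle, in another hole of the holder. Leave it. Origin and axes as for the orange one.
- bay: Dark steel drive bay fixed on the bench, 150 (x) x 110 (y) x 95 mm high, flat top. Slot for the cartridge: 107 (x) x 24 mm (y), centred at y = -20 mm. Square ejector hole: 19 x 19 mm, centred at x = 0, y = +34 mm, between two yellow marks. Origin: centre of the underside; z up.
- slot_mouth (a point): Centre of the slot's mouth, level with the top of the bay (95 mm above the bench). The slot runs along the bay's x axis.
- ejector_top (a point): Centre of the top face of the red ejector plunger, 15 mm in diameter, down in the square hole: 10 mm below the bay's top at the start, 30 mm below it when fully down. It moves with the plunger.
- ejector (a joint): Travel of the ejector plunger, m: 0 up (start), 0.020 fully down. It has friction, stays where it is left, and takes about 10 to 13 N to push. It raises the cartridge by twice its own travel (40 mm for the full stroke).
- cartridge: Drive cartridge in the bay: black upright box 104 (x) x 20 (y) x 76 mm high with a white stripe on top and about 150 g. At the start its top is 2 mm below the bay's top; after the full stroke it stands 38 mm above it, and stays up, loose in the slot with about 2 mm play. Origin: centre of its underside; x along its length, y through its thickness, z up.
- rack: Sorting rack fixed on the bench: plywood base 120 (x) x 190 (y) x 8 mm with three lanes along x at y = -65, 0 and +65 mm. Each lane has a coloured pad as its floor and an aluminium fin on each side, 4 mm thick, 100 mm long, top 45 mm above the bench; 28 mm clear between the fins. Origin: centre of the underside; z up.
- pad_green: Green pad, 112 (x) x 26 (y) x 3 mm, floor of the empty lane of the rack where the cartridge belongs; it may be any of the three lanes. Origin: centre of the underside, 8 mm above the bench (its top is 11 mm above the bench); x along the lane.
- spare_a: Cartridge of the same size with a yellow stripe, standing on the yellow pad in the rack. Leave it. Origin: centre of the underside.
- spare_b: Cartridge of the same size with a red stripe, standing on the red pad in the rack. Leave it. Origin: centre of the underside.
- phone: Black phone lying on the bench beyond the bay, 70 x 145 x 8 mm. Leave it. Origin: centre of the underside.
- tape: Yellow roll of tape lying on the bench, 90 mm across, 24 mm high. Leave it. Origin: centre of the underside.
- cleaner: White bottle with a blue cap, 56 mm across, 150 mm high, beyond the bay. Leave it. Origin: centre of the underside.
- mouse: Grey computer mouse, 100 x 60 x 32 mm. Leave it. Origin: centre of the underside.

How it is judged:
On the way, in this order (a step that is already met when the one before it is completed fails the run):
1. the orange driver is pulled right out of the holder (height (world z) of driver above 0.097 m), for 0.2 s.
2. the ejector is pushed down (0.017 m or more of its 0.020 m) by the driver's shaft (value of joint ejector above 0.017 m and distance between driver and ejector_top below 0.014 m), for 0.1 s.
3. the driver stands in its own hole again, released (distance of driver from where it was at the start of the episode below 0.01 m and angle between driver's own z axis and vertical below 0.1 rad and contact force between the fingers and driver below 0.1 N and linear speed of driver below 0.03 m/s), for 0.2 s.
4. the cartridge is lifted out of the bay (height (world z) of cartridge above 0.097 m), for 0.1 s.
At the end, for the whole second after the job is handed in: The cartridge stands released, at rest and upright (within 0.1 rad) on the green pad, its centre within 22 mm of the pad's centre and its underside within 4 mm of the pad's top; the orange driver stands at rest, released and upright (within 0.1 rad), within 10 mm of where it stood at the start (distance of driver from where it was at the start of the episode below 0.01 m and angle between each of driver, cartridge's own z axis and vertical below 0.1 rad and contact force between the fingers and driver below 0.1 N and horizontal distance between cartridge and pad_green below 0.022 m and z of cartridge in the frame of pad_green below 0.007 m and linear speed of each of cartridge, driver below 0.02 m/s and contact force between the fingers and cartridge below 0.1 N); the robot touches nothing.
It fails at once if another driver is moved by more than 20 mm (distance of any of driver_blue, driver_grey from where it was at the start of the episode above 0.02 m).
It fails at once if a cartridge already in the rack is moved by more than 20 mm or tipped by more than 0.35 rad (distance of any of spare_a, spare_b from where it was at the start of the episode above 0.02 m or angle between any of spare_a, spare_b's own z axis and vertical above 0.35 rad).
It fails at once if the phone, tape, bottle or mouse is moved by more than 30 mm (distance of any of phone, tape, cleaner, mouse from where it was at the start of the episode above 0.03 m).
It also fails if it takes over 54 s, if anything falls off the work surface, if the arm or the gripper's body presses on something with over 40 N, if the wrist force passes 120 N, or if a joint passes its speed limit or range.

## Working session

There is one attempt and no reset: what is moved stays moved. The work goes in short steps, Python scripts to look and compute and a shell command to move; the robot and the scene stay as the last step left them, time stands still between calls to the robot, and variables do not carry over. Pictures are saved under pics/ and viewed, at most 14 in all, crops included, and the job is handed in when it is done.

```bash
mkdir -p pics; cat > h.py <<'E'
import numpy as np, cv2
from workcell import ctrl
from scipy.spatial.transform import Rotation as R
def ray(cam,at,info=None):
    i=info or ctrl.camera_info(cam); K=np.array(i["mtx"],float); d=np.array(i["distortion"],float); T=np.array(i["cam_to_world"])
    p=cv2.undistortPoints(np.array([[[at[1],at[0]]]],float),K,d)[0,0]
    return T[:3,3], T[:3,:3]@np.array([p[0],p[1],1.])
def onz(cam,at,z,info=None):
    o,d=ray(cam,at,info); return o+d*(z-o[2])/d[2]
def proj(cam,P):
    i=ctrl.camera_info(cam);T=np.linalg.inv(np.array(i["cam_to_world"]))
    q,_=cv2.projectPoints(np.array(P,float).reshape(-1,3),cv2.Rodrigues(T[:3,:3])[0],T[:3,3],np.array(i["mtx"],float),np.array(i["distortion"],float)); return q[:,0,::-1]
def tri(obs):
    A=np.zeros((3,3));b=np.zeros(3)
    for o,d in obs:
        d=d/np.linalg.norm(d);M=np.eye(3)-np.outer(d,d);A+=M;b+=M@o
    return np.linalg.solve(A,b)
def to_tool(dw):
    s=ctrl.sense(); return R.from_quat(s["tcp_rot"]).inv().apply(dw)
E
python3 - <<'E'
from h import *
s=ctrl.sense();print(s["time"],s["position"],s["tcp_rot"],R.from_quat(s["tcp_rot"]).as_matrix().round(3),s["finger_gap"])
for c in ["scene","top"]:
    im=ctrl.grab_frame(c);cv2.imwrite(f"pics/{c}0.png",im)
    print(c,np.array(ctrl.camera_info(c)["cam_to_world"])[:3].round(3).tolist())
    for n,z in [("driver",.01),("driver_handle",.165),("holder",0),("bay",0),("slot_mouth",.095),("ejector_top",.085),("cartridge",.017),("rack",0),("pad_green",.008),("driver_blue",.01),("driver_grey",.01),("spare_a",.011),("cleaner",0),("phone",0),("tape",0),("mouse",0)]:
        for r in ctrl.mark_of(c,n)[:1]: print(c,n,round(r["conf"],2),np.round(r["at"],1),onz(c,r["at"],z).round(4))
E
```

```text
0.0 [0.14611588 0.63283035 0.24420405] [ 1.13176607e-01  9.93574405e-01 -9.76926324e-04 -5.95647032e-05] [[-0.974  0.225 -0.   ]
 [ 0.225  0.974 -0.002]
 [-0.    -0.002 -1.   ]] 1.0023449404597322
scene [[-0.19, 0.805, -0.562, 1.176], [0.982, 0.164, -0.096, 0.065], [0.015, -0.57, -0.821, 0.951]]
scene driver_handle 0.64 [184.2 457.6] [0.483  0.3471 0.165 ]
scene holder 0.88 [237.3 424.2] [0.5276 0.3168 0.    ]
scene bay 0.98 [228.8 297. ] [0.5654 0.0026 0.    ]
scene slot_mouth 0.96 [204.8 293.1] [ 0.5633 -0.0112  0.095 ]
scene ejector_top 0.57 [206.6 311.5] [0.5526 0.0309 0.085 ]
scene cartridge 0.62 [222.3 289.7] [ 0.5612 -0.0171  0.017 ]
scene rack 0.83 [202.5 195.3] [ 0.5385 -0.2676  0.    ]
scene pad_green 0.9 [198.8 218.7] [ 0.5206 -0.2093  0.008 ]
scene driver_blue 0.38 [223.7 288.6] [ 0.5612 -0.0196  0.01  ]
scene spare_a 0.75 [198.2 168.1] [ 0.5467 -0.3365  0.011 ]
scene cleaner 0.59 [286.6 232.6] [ 0.7493 -0.1148  0.    ]
scene phone 0.74 [297.6 289.8] [0.7502 0.0181 0.    ]
scene tape 0.78 [300.5 354.7] [0.729 0.163 0.   ]
scene mouse 0.48 [197.2 194.6] [ 0.5225 -0.2744  0
[... 301 characters left out ...]
0.5599 -0.0016  0.    ]
top slot_mouth 0.62 [232.1 281.1] [ 0.5622 -0.0172  0.095 ]
top ejector_top 0.45 [238.4 259. ] [0.5499 0.0312 0.085 ]
top cartridge 0.67 [230.6 283.2] [ 0.5658 -0.0215  0.017 ]
top rack 0.86 [245.4 388.3] [ 0.5233 -0.27    0.    ]
top pad_green 0.85 [246.3 361.8] [ 0.5236 -0.205   0.008 ]
top driver_blue 0.6 [229.8 146.4] [0.5764 0.3045 0.01  ]
top driver_grey 0.75 [249.3 135.2] [0.5306 0.3331 0.01  ]
top spare_a 0.95 [241.9 386.1] [ 0.5321 -0.2624  0.011 ]
top cleaner 0.59 [150.5 318.9] [ 0.7548 -0.1123  0.    ]
top phone 0.66 [149.7 263.5] [0.7607 0.0202 0.    ]
top tape 0.94 [163.9 204.3] [0.7312 0.1635 0.    ]
top mouse 0.95 [165.2 375.2] [ 0.7158 -0.2463  0.    ]
```

View pics/top0.png

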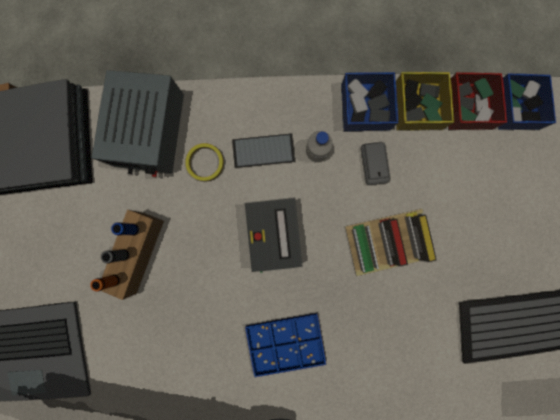

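View pics/scene0.png

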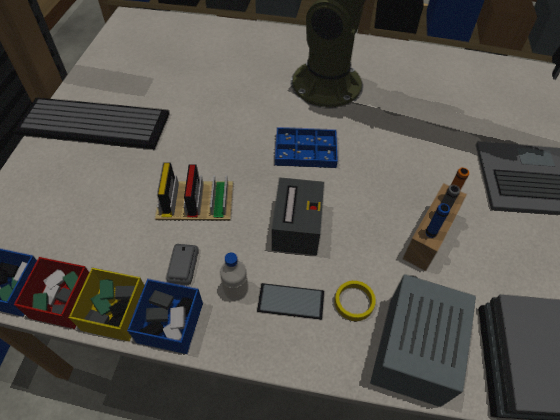

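The orange driver is nearest the robot: its handle top is at (row 283, col 104) in top and (173, 462) in scene. The ejector, with its yellow marks, is at (237, 257) in top. The white stripe is at (233, 282), and the empty green lane is the leftmost, at (247, 362). Next I refine these by colour and triangulation.

```bash
python3 - <<'E'
from h import *
ims={c:cv2.imread(f"pics/{c}0.png") for c in("top","scene")}
def seg(c,lo,hi,box):
    hsv=cv2.cvtColor(ims[c],cv2.COLOR_BGR2HSV);m=cv2.inRange(hsv,lo,hi);b=np.zeros_like(m);b[box[0]:box[1],box[2]:box[3]]=1
    return np.argwhere(m*b>0)
B={"top":{"or":(265,300,85,130),"bl":(215,240,105,145),"ye":(222,250,244,272),"wh":(200,268,272,292),"gr":(215,280,345,380)},
"scene":{"or":(160,215,435,475),"bl":(195,245,420,455),"ye":(190,222,300,328),"wh":(180,230,280,302),"gr":(165,225,205,235)}}
C={"or":((3,130,60),(16,255,255)),"bl":((105,110,30),(130,255,255)),"ye":((20,120,80),(35,255,255)),"wh":((0,0,110),(180,60,255)),"gr":((45,90,30),(85,255,255))}
Z={"or":.145,"bl":.145,"ye":.095,"wh":.093,"gr":.011}
for k in C:
    obs=[]
    for c in("top","scene"):
        p=seg(c,*C[k],B[c][k])
        if k in("ye","wh","gr"):
            r=cv2.minAreaRect(p[:,::-1].astype(np.float32)); 
            bx=np.array([onz(c,q[::-1],Z[k])[:2] for q in cv2.boxPoints(r)]); e=[bx[1]-bx[0],bx[2]-bx[1]]; e.sort(key=np.linalg.norm)
            m=np.array(r[0])[::-1]; L=e[1]; ex=(np.linalg.norm(e[0]).round(4),np.linalg.norm(L).round(4),"ang",np.degrees(np.arctan(L[1]/L[0])).round(1))
        else: m=p.mean(0);ex=p.min(0),p.max(0)
        obs.append(ray(c,m)); print(k,c,len(p),m.round(1),onz(c,m,Z[k]).round(4),ex)
    print(k,"tri",tri(obs).round(4))
ctrl.grab_frame("top");ctrl.grab_frame("scene")
for n in("driver","driver_grey","driver_blue"):
    print(n,tri([ray(c,np.argwhere(ctrl.cut_out(c,n)[0]["mask"]).mean(0)) for c in("top","scene") ]).round(4))
E
```

```text
or top 143 [283.  105.1] [0.4651 0.3527 0.145 ] (array([266,  91]), array([297, 129]))
or scene 71 [174.5 461.6] [0.4336 0.3649 0.145 ] (array([167, 452]), array([188, 468]))
or tri [0.4681 0.3451 0.1794]
bl top 135 [228.7 122.8] [0.5777 0.3117 0.145 ] (array([223, 112]), array([234, 135]))
bl scene 313 [219.4 437.5] [0.5744 0.3067 0.145 ] (array([203, 426]), array([236, 449]))
bl tri [0.5778 0.3073 0.1506]
ye top 60 [236.  257.2] [0.5553 0.0344 0.095 ] (np.float64(0.0239), np.float64(0.0311), 'ang', np.float64(-86.8))
ye scene 46 [205.5 313.1] [0.5559 0.0345 0.095 ] (np.float64(0.0235), np.float64(0.032), 'ang', np.float64(-84.3))
ye tri [0.5553 0.0345 0.0942]
wh top 236 [233.5 282.3] [ 0.5592 -0.0196  0.093 ] (np.float64(0.0114), np.float64(0.0938), 'ang', np.float64(4.7))
wh scene 153 [204.  289.8] [ 0.5611 -0.0192  0.093 ] (np.float64(0.0109), np.float64(0.0937), 'ang', np.float64(4.7))
wh tri [ 0.5592 -0.0196  0.0904]
gr top 378 [247.8 364.3] [ 0.52   -0.2102  0.011 ] (np.float64(0.0214), np.float64(0.1099), 'ang', np.float64(13.2))
gr scene 292 [199.5 218. ] [ 0.5252 -0.2096  0.011 ] (np.float64(0.0263), np.float64(0.1113), 'ang', np.float64(15.1))
gr tri [ 0.5197 -0.2118  0.0031]
driver [0.4688 0.3466 0.1731]
driver_grey [0.5226 0.3248 0.1705]
driver_blue [0.6572 0.0514 0.4488]
```

```bash
T='[-0.378,-0.205,-0.036,0,0,0.127,0.0854]'; true; python3 -m jog '[[[-0.378,-0.205,-0.036,0,0,0.127,0.0854],[-0.378,-0.205,-0.036,0,0,0.127,0.0854],[-0.378,-0.205,-0.036,0,0,0.127,0.0854],[-0.378,-0.205,-0.036,0,0,0.127,0.0854],[-0.378,-0.205,-0.036,0,0,0.127,0.0854],[-0.378,-0.205,-0.036,0,0,0.127,0.0854],[-0.378,-0.205,-0.036,0,0,0.127,0.0854],[-0.378,-0.205,-0.036,0,0,0.127,0.0854],[-0.378,-0.205,-0.036,0,0,0.127,0.0854],[-0.378,-0.205,-0.036,0,0,0.127,0.0854],[-0.378,-0.205,-0.036,0,0,0.127,0.0854],[-0.378,-0.205,-0.036,0,0,0.127,0.0854],[-0.378,-0.205,-0.036,0,0,0.127,0.0854]]]' 80
python3 - <<'E'
from h import *
s=ctrl.sense();print(s["time"],s["position"],s["contact_force"],R.from_quat(s["tcp_rot"]).as_matrix().round(3).tolist())
i=ctrl.camera_info("wrist");print(np.array(i["cam_to_world"]).round(3).tolist())
im=ctrl.grab_frame("wrist");cv2.imwrite("pics/w1.png",im)
for n,z in(("driver",.01),("driver_handle",.165)):
    for r in ctrl.mark_of("wrist",n)[:2]:print(n,r["conf"],r["at"],onz("wrist",r["at"],z,i).round(4))
for n in("driver","driver_grey","driver_blue"):
    for r in ctrl.cut_out("wrist",n)[:1]:
        p=np.argwhere(r["mask"]);print(n,r["conf"],p.mean(0),p.min(0),p.max(0))
E
```

```text
time: 3.4
position: [0.467, 0.3502, 0.2812]
tcp_rot: [0.174, 0.985, 0.0, -0.0]
contact_force: [0.1, 0.2, -0.2]
finger_gap: 1.003
grasp_force: 0.0
3.4 [0.46698339 0.3502335  0.28115944] [ 0.05645431  0.21244878 -0.19663453] [[-0.939, 0.343, -0.001], [0.343, 0.939, 0.0], [0.001, 0.0, -1.0]]
[[0.344, 0.887, 0.308, 0.389], [0.939, -0.325, -0.112, 0.38], [0.001, 0.328, -0.945, 0.409], [0.0, 0.0, 0.0, 1.0]]
driver 0.97 [176.8, 276.5] [0.4754 0.3532 0.01  ]
driver 0.64 [208.6214331  273.89790742] [178 258] [237 291]
driver_grey 0.78 [269.00536993 271.26789976] [235 256] [301 286]
driver_blue 0.67 [328.05230557 268.67653131] [297 255] [357 282]
```

View pics/w1.png

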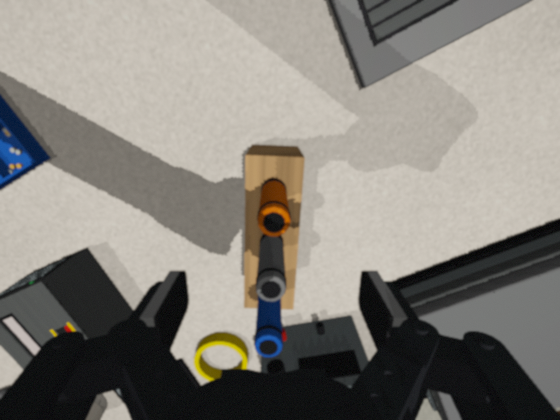

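The wrist picture shows orange, grey and blue in one row. The handle tops are at about (221, 274), (287, 271) and (346, 268) as (row, col), and the row runs along the image's columns.

```bash
python3 - <<'E'
from h import *
for at,z in(((221,274),.195),((287,270.5),.195),((346,268),.195),((208.6,273.9),.16)): print(onz("wrist",at,z).round(4))
# silhouette fit of the orange cylinder
r=cv2.inRange(cv2.cvtColor(cv2.imread("pics/w1.png"),cv2.COLOR_BGR2HSV),(3,120,40),(18,255,255));r[:170]=0;r[245:]=0;r[:,:250]=0;r[:,300:]=0
p=np.argwhere(r>0)
wood=None
t=cv2.imread("pics/top0.png");g=cv2.inRange(cv2.cvtColor(t,cv2.COLOR_BGR2HSV),(3,165,60),(14,255,255));g[:268]=0;g[300:]=0;g[:,:88]=0;g[:,122:]=0
q=np.argwhere(g>0);print(q.min(0),q.max(0),p.min(0),p.max(0))
a=np.linspace(0,2*np.pi,24,endpoint=False)
from scipy.optimize import minimize
def cyl(x,y):return np.array([(x+.013*np.cos(k),y+.013*np.sin(k),z) for z in(.095,.195) for k in a])
def score(v):
    tot=0
    for c,m in(("wrist",r),("top",g)):
        h=cv2.convexHull(proj(c,cyl(*v))[:,::-1].astype(np.float32)); M=np.zeros_like(m);cv2.fillConvexPoly(M,np.round(h*16).astype(int),1,shift=4)
        tot+=((M>0)&(m>0)).sum()/((M>0)|(m>0)).sum()
    return -tot
best=min(((score((x,y)),x,y) for x in np.arange(.458,.484,.001) for y in np.arange(.338,.362,.001)));print(best)
E
```

```text
[0.468  0.3507 0.195 ]
[0.5219 0.3278 0.195 ]
[0.5785 0.3044 0.195 ]
[0.4699 0.3501 0.16  ]
[276  91] [290 112] [174 250] [244 298]
(np.float64(-0.7667747429164209), np.float64(0.468), np.float64(0.35000000000000003))
```

```bash
python3 -m jog '[[[-0.001,0,0.05,0,0,0.04,0.0854],[-0.001,0,0.09,0,0,0.04,0.0854],[-0.001,0,0.12,0,0,0.04,0.0854],[-0.001,0,0.121,0,0,0.04,0.0854],[-0.001,0,0.121,0,0,0.04,0.0854],[-0.001,0,0.121,0,0,0.04,0.01],[-0.001,0,0.121,0,0,0.04,0.01],[-0.001,0,0.121,0,0,0.04,0.01],[-0.001,0,0.121,0,0,0.04,0.01],[-0.001,0,0.121,0,0,0.04,0.01],[-0.001,0,0.121,0,0,0.04,0.01],[-0.001,0,0.121,0,0,0.04,0.01],[-0.001,0,0.121,0,0,0.04,0.01]]]' 80
```

```text
time: 5.0
position: [0.4698, 0.3487, 0.1614]
tcp_rot: [0.196, 0.981, 0.001, 0.001]
contact_force: [-0.7, 0.3, 6.0]
finger_gap: 0.285
grasp_force: 78.1
```

```bash
python3 -m jog '[[[0,0,-0.02,0,0,0,0.01],[0,0,-0.05,0,0,0,0.01],[0,0,-0.09,0,0,0,0.01],[0,0,-0.13,0,0,0,0.01],[0,0,-0.13,0,0,0,0.01],[0,0,-0.13,0,0,0,0.01],[0,0,-0.13,0,0,0,0.01]]]'
python3 - <<'E'
from h import *
s=ctrl.sense();print(s["position"],s["tcp_rot"]);i=ctrl.camera_info("wrist");im=ctrl.grab_frame("wrist");cv2.imwrite("pics/w2.png",im)
ctrl.grab_frame("top");ctrl.grab_frame("scene")
for c in("wrist","top","scene"):
  for n in("driver","driver_handle"):
    for r in ctrl.mark_of(c,n)[:1]:print(c,n,r["conf"],r["at"])
w=np.array([.5555,.0345,0])-s["position"];w[2]=0;print(to_tool(w))
E
```

```text
time: 5.7
position: [0.4686, 0.3478, 0.2884]
tcp_rot: [0.196, 0.981, -0.001, -0.001]
contact_force: [-0.5, -1.2, -1.0]
finger_gap: 0.284
grasp_force: 78.6
[0.46857403 0.34776058 0.28839421] [ 0.19556135  0.98069015 -0.00126682 -0.00099011]
wrist driver 0.93 [197.4, 275.8]
wrist driver_handle 0.78 [283.7, 273.8]
top driver 0.62 [283.2, 109.0]
top driver_handle 0.61 [289.7, 73.4]
scene driver 0.69 [188.0, 455.7]
scene driver_handle 0.73 [143.2, 478.4]
[-2.00478819e-01 -2.55922952e-01  4.62894264e-05]
```

View pics/w2.png

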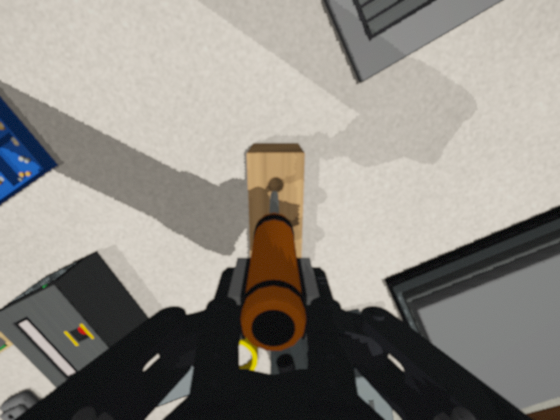

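```bash
python3 - <<'E'
from h import *
print("tip",onz("wrist",(195,275.5),.137),"hole",onz("wrist",(186,276.5),.095), "top-of-handle",onz("wrist",(327,274),.322))
T=ctrl.sense()["position"]
for c in("wrist","top","scene"):print(c,proj(c,[[T[0],T[1],.137],[T[0],T[1],.292],[.5555,.0345,.095]]).round(1))
im=cv2.imread("pics/w2.png");cv2.imwrite("pics/w2c.png",cv2.resize(im[150:350,200:350],None,fx=4,fy=3.0*4/3/1.4,interpolation=cv2.INTER_CUBIC))
E
```

```text
tip [0.46885016 0.35198439 0.137     ] hole [0.47117954 0.35258143 0.095     ] top-of-handle [0.46760107 0.35026869 0.322     ]
wrist [[196.9 272.1]
 [288.1 271.3]
 [333.   78. ]]
top [[280.6 108.6]
 [289.6  74.1]
 [235.9 257.1]]
scene [[187.2 453.9]
 [140.6 477.9]
 [205.3 313.1]]
```

```bash
python3 -m jog '[[[-0.01,-0.05,0,0,0,0,0.01],[-0.05,-0.09,0,0,0,0,0.01],[-0.09,-0.12,0,0,0,0,0.01],[-0.12,-0.16,0,0,0,0,0.01],[-0.15,-0.20,0,0,0,0,0.01],[-0.18,-0.23,0,0,0,0,0.01],[-0.2,-0.257,0,0,0,0,0.01],[-0.2,-0.257,0,0,0,0,0.01],[-0.2,-0.257,0,0,0,0,0.01],[-0.2,-0.257,0,0,0,0,0.01],[-0.2,-0.257,0,0,0,0,0.01]]]'
python3 - <<'E'
from h import *
s=ctrl.sense();print(s["position"],s["tcp_rot"]);i=ctrl.camera_info("wrist");im=ctrl.grab_frame("wrist")
top=ctrl.grab_frame("top");sc=ctrl.grab_frame("scene");cv2.imwrite("pics/t3.png",top)
for c in("wrist","top","scene"):
  for n in("driver","ejector_top"):
    for r in ctrl.mark_of(c,n)[:1]:print(c,n,r["conf"],r["at"])
T=s["position"]
for c in("wrist","top","scene"):print(c,proj(c,[[T[0],T[1],.137],[.5555,.0345,.085]]).round(1))
a=cv2.resize(im[120:320,180:380],(400,400),interpolation=cv2.INTER_CUBIC);b=cv2.resize(sc[110:260,240:390],(400,400),interpolation=cv2.INTER_CUBIC)
cv2.imwrite("pics/c3.png",np.hstack([a,b]))
E
```

```text
time: 7.25
position: [0.5552, 0.0361, 0.2902]
tcp_rot: [0.194, 0.981, 0.0, -0.0]
contact_force: [0.0, 0.6, -1.5]
finger_gap: 0.286
grasp_force: 78.8
[0.55519333 0.03611583 0.2902202 ] [ 1.94141258e-01  9.80973540e-01  2.43336062e-04 -1.64296709e-04]
wrist driver 0.65 [196.8, 276.9]
wrist ejector_top 0.55 [184.6, 271.2]
scene driver 0.7 [196.9, 316.2]
scene ejector_top 0.48 [207.3, 313.4]
wrist [[195.8 273.7]
 [183.6 272.4]]
top [[236.2 255. ]
 [235.9 257.4]]
scene [[194.4 315.3]
 [207.8 312.8]]
```

View pics/c3.png

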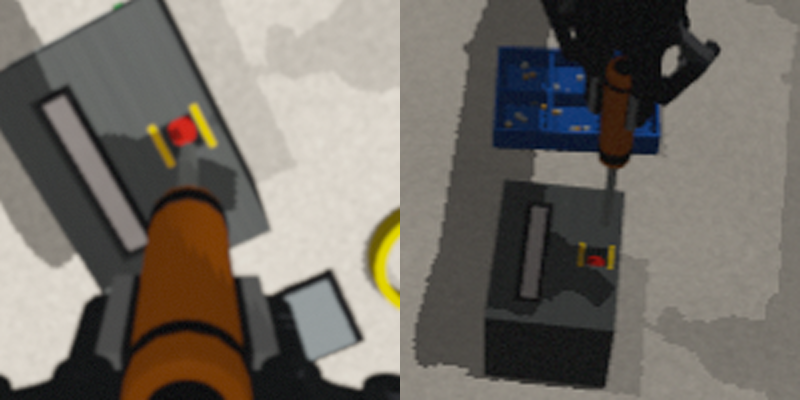

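```bash
python3 -m jog '[[[0,-0.003,0.02,0,0,0,0.01],[0,-0.003,0.035,0,0,0,0.01],[0,-0.003,0.042,0,0,0,0.01],[0,-0.003,0.046,0,0,0,0.01],[0,-0.003,0.05,0,0,0,0.01],[0,-0.003,0.053,0,0,0,0.01],[0,-0.003,0.053,0,0,0,0.01]]]'
```

```text
time: 8.4
position: [0.5543, 0.0315, 0.2372]
tcp_rot: [0.196, 0.981, -0.0, -0.0]
contact_force: [0.9, 0.5, -1.2]
finger_gap: 0.285
grasp_force: 78.8
```

```bash
python3 -m jog '[[[0,0.001,0.004,0,0,0,0.01],[0,0.001,0.008,0,0,0,0.01],[0,0.001,0.012,0,0,0,0.01],[0,0.001,0.015,0,0,0,0.01],[0,0.001,0.018,0,0,0,0.01],[0,0.001,0.021,0,0,0,0.01],[0,0.001,0.021,0,0,0,0.01],[0,0.001,0.021,0,0,0,0.01]]]'
```

```text
time: 9.2
position: [0.5554, 0.0319, 0.2183]
tcp_rot: [0.196, 0.981, 0.0, 0.001]
contact_force: [-1.8, -1.2, 7.0]
finger_gap: 0.285
grasp_force: 79.6
```

```bash
python3 -m jog '[[[0,0,0.002,0,0,0,0.01],[0,0,0.003,0,0,0,0.01],[0,0,0.004,0,0,0,0.01],[0,0,0.004,0,0,0,0.01]]]'; python3 - <<'E'
from h import *
im=ctrl.grab_frame("scene");cv2.imwrite("pics/c4.png",cv2.resize(im[110:260,240:390],(400,400),interpolation=cv2.INTER_CUBIC))
E
```

```text
time: 9.6
position: [0.556, 0.0316, 0.2161]
tcp_rot: [0.196, 0.981, 0.001, 0.002]
contact_force: [-2.8, -2.2, 14.0]
finger_gap: 0.286
grasp_force: 80.3
```

View pics/c4.png

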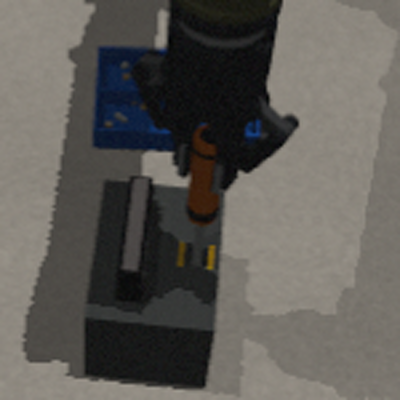

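The cartridge has risen well above the bay, with its top now at crop row 180. I'll keep pushing until the plunger bottoms out.

```bash
python3 -m jog '[[[0,0,0.002,0,0,0,0.01],[0,0,0.004,0,0,0,0.01],[0,0,0.005,0,0,0,0.01],[0,0,0.005,0,0,0,0.01]]]'
```

```text
time: 10.05
position: [0.5592, 0.0306, 0.2151]
tcp_rot: [0.196, 0.981, 0.001, 0.006]
contact_force: [-2.9, -3.3, 27.3]
finger_gap: 0.283
grasp_force: 81.9
```

```bash
python3 -m jog '[[[0,0,-0.01,0,0,0,0.01],[0,0,-0.03,0,0,0,0.01],[0,0,-0.06,0,0,0,0.01],[0,0,-0.08,0,0,0,0.01],[0,0,-0.085,0,0,0,0.01],[0,0,-0.085,0,0,0,0.01],[0,0,-0.085,0,0,0,0.01]]]'
python3 - <<'E'
from h import *
s=ctrl.sense();i=ctrl.camera_info("wrist");im=ctrl.grab_frame("wrist");cv2.imwrite("pics/w5.png",im)
print(s["position"],s["tcp_rot"],to_tool(np.array([.4688,.349,.29])-s["position"]))
for r in ctrl.mark_of("wrist","driver")[:1]:print(r)
E
```

```text
time: 10.75
position: [0.554, 0.0325, 0.2909]
tcp_rot: [0.196, 0.981, -0.0, -0.001]
contact_force: [-0.9, 0.6, -1.4]
finger_gap: 0.283
grasp_force: 78.9
[0.55404675 0.03246262 0.29091222] [ 1.95550161e-01  9.80693169e-01 -3.30327401e-04 -9.66605159e-04] [0.20013763 0.25962993 0.00099057]
{'at': [192.2, 275.6], 'conf': 0.57}
```

```bash
python3 -m jog '[[[0.03,0.04,0,0,0,0,0.01],[0.06,0.08,0,0,0,0,0.01],[0.09,0.12,0,0,0,0,0.01],[0.12,0.15,0,0,0,0,0.01],[0.15,0.18,0,0,0,0,0.01],[0.18,0.22,0,0,0,0,0.01],[0.2,0.26,0,0,0,0,0.01],[0.2,0.26,0,0,0,0,0.01],[0.2,0.26,0,0,0,0,0.01],[0.2,0.26,0,0,0,0,0.01],[0.2,0.26,0,0,0,0,0.01]]]'
python3 - <<'E'
from h import *
s=ctrl.sense();i=ctrl.camera_info("wrist");im=ctrl.grab_frame("wrist");cv2.imwrite("pics/w6.png",im)
print(s["position"],s["tcp_rot"],proj("wrist",[[*s["position"][:2],.139]]))
for r in ctrl.mark_of("wrist","driver")[:1]:print(r)
o=cv2.imread("pics/w2.png")
a=[cv2.resize(q[150:350,200:350],(390,520),interpolation=cv2.INTER_CUBIC) for q in(o,im)]
cv2.imwrite("pics/c6.png",np.hstack(a))
E
```

```text
time: 11.95
position: [0.4705, 0.3474, 0.2922]
tcp_rot: [0.197, 0.98, -0.0, 0.0]
contact_force: [-0.8, -0.6, -1.2]
finger_gap: 0.29
grasp_force: 79.0
[0.47049101 0.34744216 0.29217543] [ 1.97003885e-01  9.80402669e-01 -2.71856728e-04  5.14365507e-05] [[196.8387625  271.93439897]]
{'at': [206.3, 272.3], 'conf': 0.67}
```

View pics/c6.png

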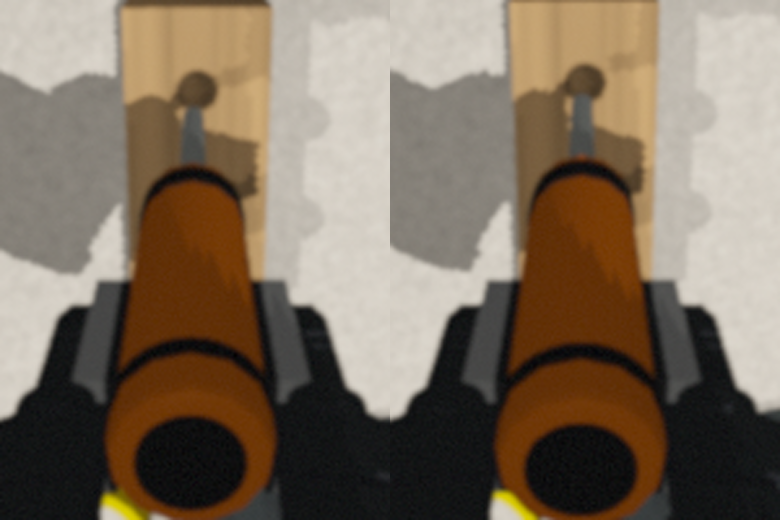

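```bash
python3 -m jog '[[[0.0015,0.0005,0.0,0,-0.025,0,0.01],[0.0015,0.0005,0.01,0,-0.025,0,0.01],[0.0015,0.0005,0.03,0,-0.025,0,0.01],[0.0015,0.0005,0.04,0,-0.025,0,0.01],[0.0015,0.0005,0.05,0,-0.025,0,0.01],[0.0015,0.0005,0.06,0,-0.025,0,0.01],[0.0015,0.0005,0.065,0,-0.025,0,0.01],[0.0015,0.0005,0.065,0,-0.025,0,0.01]]]'
```

```text
time: 12.85
position: [0.4683, 0.35, 0.2265]
tcp_rot: [0.196, 0.981, -0.003, 0.012]
contact_force: [0.0, 0.3, -1.2]
finger_gap: 0.284
grasp_force: 79.0
```

```bash
python3 -m jog '[[[0,0,0.02,0,0,0,0.01],[0,0,0.04,0,0,0,0.01],[0,0,0.055,0,0,0,0.01],[0,0,0.06,0,0,0,0.01],[0,0,0.062,0,0,0,0.01],[0,0,0.064,0,0,0,0.01],[0,0,0.064,0,0,0,0.01]]]'
```

```text
time: 13.55
position: [0.4704, 0.3499, 0.164]
tcp_rot: [0.196, 0.981, -0.002, 0.013]
contact_force: [0.8, -0.1, -0.1]
finger_gap: 0.286
grasp_force: 79.0
```

```bash
python3 -m jog '[[[0,0,0.001,0,0,0,0.01],[0,0,0.002,0,0,0,0.01],[0,0,0.003,0,0,0,0.01],[0,0,0.003,0,0,0,0.01]]]'
```

```text
time: 13.95
position: [0.4703, 0.3498, 0.161]
tcp_rot: [0.196, 0.981, -0.002, 0.012]
contact_force: [-0.5, -0.4, 1.2]
finger_gap: 0.285
grasp_force: 79.6
```

Touching the seat. I'll release, let it settle, then lift clear.

```bash
python3 -m jog '[[[0,0,0.0005,0,0,0,0.03],[0,0,0.0005,0,0,0,0.06],[0,0,0.0005,0,0,0,0.0854],[0,0,0.0005,0,0,0,0.0854],[0,0,0.0005,0,0,0,0.0854],[0,0,0.0005,0,0,0,0.0854],[0,0,0.0005,0,0,0,0.0854],[0,0,-0.03,0,0.025,0,0.0854],[0,0,-0.07,0,0.025,0,0.0854],[0,0,-0.11,0,0.025,0,0.0854],[0,0,-0.12,0,0.025,0,0.0854],[0,0,-0.12,0,0.025,0,0.0854],[0,0,-0.12,0,0.025,0,0.0854]]]'
python3 - <<'E'
from h import *
s=ctrl.sense();i=ctrl.camera_info("wrist");im=ctrl.grab_frame("wrist");sc=ctrl.grab_frame("scene");tp=ctrl.grab_frame("top")
print(s["time"],s["position"],s["tcp_rot"])
cv2.imwrite("pics/s7.png",sc);cv2.imwrite("pics/t7.png",tp)
a=cv2.resize(im[130:380,180:380],(400,500),interpolation=cv2.INTER_CUBIC);b=cv2.resize(sc[140:260,210:306],(400,500),interpolation=cv2.INTER_CUBIC)
cv2.imwrite("pics/c7.png",np.hstack([a,b]))
def stripe(c,im,box):
    m=cv2.inRange(cv2.cvtColor(im,cv2.COLOR_BGR2HSV),(0,0,105),(180,60,255));M=np.zeros_like(m);M[box[0]:box[1],box[2]:box[3]]=m[box[0]:box[1],box[2]:box[3]]
    n,l,st,ce=cv2.connectedComponentsWithStats(M);k=1+st[1:,4].argmax();p=np.argwhere(l==k)
    r=cv2.minAreaRect(p[:,::-1].astype(np.float32));q=np.array([onz(c,x[::-1],.133)[:2] for x in cv2.boxPoints(r)]);e=sorted([q[1]-q[0],q[2]-q[1]],key=np.linalg.norm)
    at=np.array(r[0])[::-1];print(c,len(p),at,onz(c,at,.133).round(4),np.linalg.norm(e,axis=1).round(4),np.degrees(np.arctan(e[1][1]/e[1][0])).round(1));return ray(c,at)
print(tri([stripe("top",tp,(195,275,268,298)),stripe("scene",sc,(165,230,276,304))]).round(4))
E
```

```text
time: 15.25
position: [0.4668, 0.3505, 0.2791]
tcp_rot: [0.196, 0.981, -0.001, -0.001]
contact_force: [0.1, 0.0, -0.4]
finger_gap: 0.996
grasp_force: 0.0
15.25 [0.46684898 0.35045109 0.27908554] [ 1.95556376e-01  9.80692136e-01 -6.18204369e-04 -5.05354739e-04]
top 273 [233.04475403 282.08590698] [ 0.5601 -0.0195  0.133 ] [0.012  0.0961] 4.5
scene 346 [180.  289.5] [ 0.5231 -0.0281  0.133 ] [0.0635 0.0826] 9.3
[ 0.5603 -0.0213  0.1799]
```

View pics/c7.png

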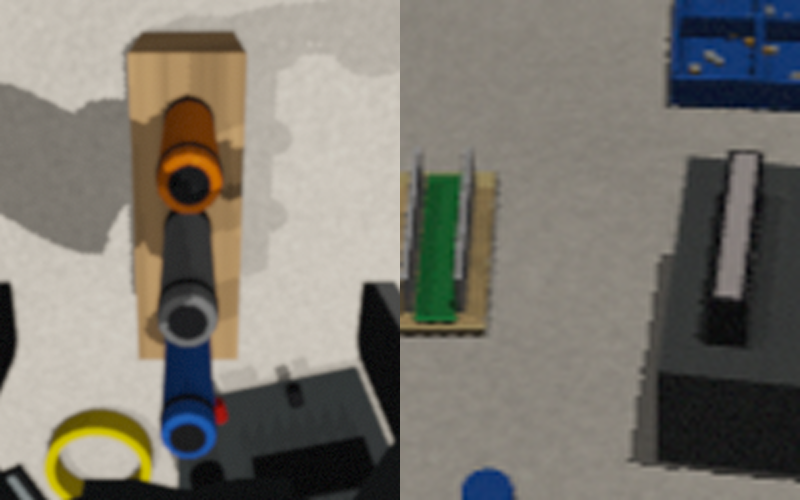

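The wrist crop shows the orange driver seated upright in its own hole, with grey and blue untouched. In the scene crop the cartridge stands high out of the slot and the green lane is empty. Now to go over the cartridge.

```bash
python3 -m jog '[[[-0.03,-0.04,0,0,0,-0.1,0.05],[-0.06,-0.08,0,0,0,-0.2,0.05],[-0.09,-0.12,0,0,0,-0.3,0.05],[-0.12,-0.16,0,0,0,-0.4,0.05],[-0.15,-0.2,0.02,0,0,-0.475,0.05],[-0.18,-0.24,0.04,0,0,-0.475,0.05],[-0.21,-0.28,0.06,0,0,-0.475,0.05],[-0.228,-0.306,0.08,0,0,-0.475,0.05],[-0.228,-0.306,0.1,0,0,-0.475,0.05],[-0.228,-0.306,0.1,0,0,-0.475,0.05],[-0.228,-0.306,0.1,0,0,-0.475,0.05],[-0.228,-0.306,0.1,0,0,-0.475,0.05]]]' 60
python3 - <<'E'
from h import *
s=ctrl.sense();im=ctrl.grab_frame("wrist");cv2.imwrite("pics/w8.png",im)
print(s["time"],s["position"],s["joint_pos"][6],R.from_quat(s["tcp_rot"]).as_matrix().round(3).tolist(),to_tool(np.array([.5597,-.0197,.115])-s["position"]))
c=np.cos(np.radians(4.6));d=np.array([c,np.sin(np.radians(4.6)),0])
print(proj("wrist",[np.array([.5597,-.0197,.133])+k*d*.052 for k in(-1,0,1)]))
E
```

```text
time: 16.6
position: [0.561, -0.0177, 0.1812]
tcp_rot: [-0.042, 0.999, 0.0, 0.001]
contact_force: [-0.0, -0.1, 1.0]
finger_gap: 0.584
grasp_force: 0.0
16.6 [ 0.56101336 -0.01772746  0.18118409] 1.71724959492804 [[-0.996, -0.084, 0.001], [-0.084, 0.996, 0.001], [-0.001, 0.001, -1.0]] [ 0.00159432 -0.00188949  0.06618034]
[[159.63520708 269.56161854]
 [240.4854696  269.62779367]
 [308.17246414 269.68162257]]
```

View pics/w8.png

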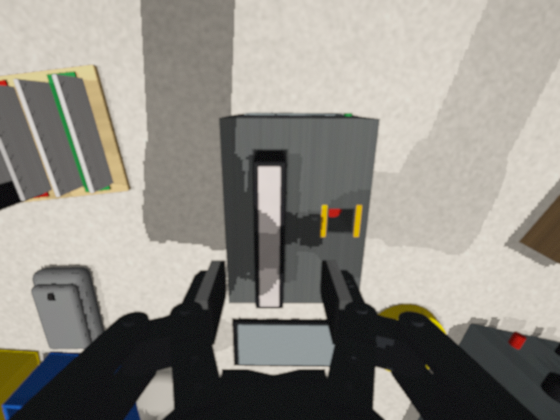

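The stripe runs straight along col 269.5, rows 165–306, as predicted. I'll descend and grip.

```bash
python3 -m jog '[[[0.0015,-0.002,0.03,0,0,0,0.05],[0.0015,-0.002,0.05,0,0,0,0.05],[0.0015,-0.002,0.064,0,0,0,0.05],[0.0015,-0.002,0.064,0,0,0,0.05],[0.0015,-0.002,0.064,0,0,0,0.005],[0.0015,-0.002,0.064,0,0,0,0.005],[0.0015,-0.002,0.064,0,0,0,0.005],[0.0015,-0.002,0.064,0,0,0,0.005],[0.0015,-0.002,0.064,0,0,0,0.005],[0.0015,-0.002,0.064,0,0,0,0.005],[0.0015,-0.002,0.064,0,0,0,0.005]]]' 60
```

```text
time: 17.75
position: [0.5598, -0.0214, 0.1168]
tcp_rot: [-0.041, 0.999, 0.0, 0.001]
contact_force: [1.8, 0.6, 2.7]
finger_gap: 0.219
grasp_force: 61.9
```

```bash
python3 -m jog '[[[0,0,-0.015,0,0,0,0.005],[0,0,-0.03,0,0,0,0.005],[0,0,-0.05,0,0,0,0.005],[0,0,-0.075,0,0,0,0.005],[0,0,-0.085,0,0,0,0.005],[0,0,-0.085,0,0,0,0.005],[0,0,-0.085,0,0,0,0.005]]]'
python3 - <<'E'
from h import *
s=ctrl.sense();im=ctrl.grab_frame("wrist");cv2.imwrite("pics/w9.png",im);tp=cv2.imread("pics/t7.png")
# pad refinement in the clear top picture: green extents per channel
g=cv2.inRange(cv2.cvtColor(tp,cv2.COLOR_BGR2HSV),(45,70,25),(85,255,255));g[:,:340]=0;g[:,385:]=0;g[:210]=0;g[285:]=0
r=cv2.minAreaRect(np.argwhere(g>0)[:,::-1].astype(np.float32));print(r)
for z in(.011,.0): print([onz("top",q[::-1],z)[:2].round(4) for q in cv2.boxPoints(r)])
print(s["position"],s["joint_pos"][6])
for c in("top","scene"):
  ctrl.grab_frame(c)
  for n,z in(("pad_green",.008),("rack",0),("spare_a",.011),("spare_b",.011)):
    for q in ctrl.mark_of(c,n)[:2]:print(c,n,q["conf"],onz(c,q["at"],z).round(4))
cv2.imwrite("pics/c9.png",np.hstack([cv2.resize(tp[200:290,335:445],(550,450),interpolation=cv2.INTER_CUBIC)]))
E
```

```text
time: 18.45
position: [0.5584, -0.0214, 0.2007]
tcp_rot: [-0.041, 0.999, 0.0, -0.001]
contact_force: [0.9, 0.6, -1.5]
finger_gap: 0.221
grasp_force: 61.4
((364.51373291015625, 247.73448181152344), (46.87148666381836, 9.834951400756836), 75.3236083984375)
[array([ 0.571 , -0.1873]), array([ 0.5762, -0.21  ]), array([ 0.4691, -0.2345]), array([ 0.4641, -0.2118])]
[array([ 0.5712, -0.189 ]), array([ 0.5764, -0.2119]), array([ 0.4681, -0.2367]), array([ 0.463 , -0.2138])]
[ 0.55837454 -0.02142605  0.20066797] 1.7129862505262783
top pad_green 0.62 [ 0.5372 -0.3354  0.008 ]
top pad_green 0.61 [ 0.5174 -0.2074  0.008 ]
top rack 0.56 [ 0.5294 -0.2734  0.    ]
top spare_a 0.91 [ 0.5353 -0.2807  0.011 ]
top spare_a 0.66 [ 0.5364 -0.3298  0.011 ]
top spare_b 0.91 [ 0.5353 -0.2807  0.011 ]
top spare_b 0.66 [ 0.5364 -0.3298  0.011 ]
scene pad_green 0.47 [0.7354 0.165  0.008 ]
scene rack 0.9 [ 0.5312 -0.2639 -0.    ]
scene rack 0.42 [ 0.7547 -0.1077 -0.    ]
scene spare_a 0.89 [ 0.5387 -0.27    0.011 ]
scene spare_a 0.86 [ 0.539 -0.334  0.011]
scene spare_b 0.89 [ 0.5387 -0.27    0.011 ]
scene spare_b 0.86 [ 0.539 -0.334  0.011]
```

View pics/c9.png

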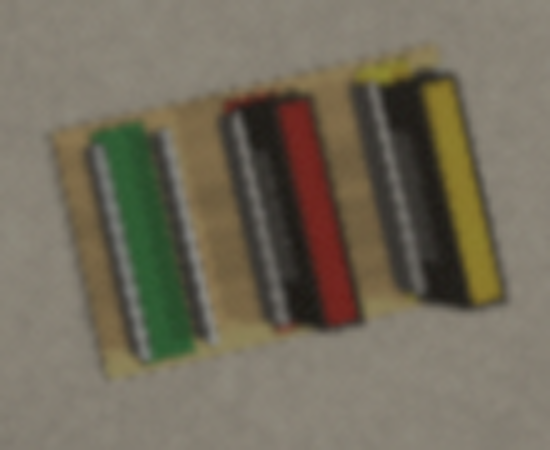

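The crop shows the green lane between fin-top lines (97,145)–(147,357) and (167,130)–(212,340), at ×5 scale with the corner at col 335, row 200. The base corners are at (50,133), (437,45) and (105,378).

```bash
python3 - <<'E'
from h import *
W=lambda x,y,z:onz("top",(200+y/5-.4,335+x/5-.4),z)[:2]
a,b,c,d=W(97,145,.045),W(147,357,.045),W(167,130,.045),W(212,340,.045)
print("fins",a,b,c,d,"mid",(a+b+c+d)/4,"angs",[np.degrees(np.arctan2(*(p-q)[::-1])).round(1) for p,q in((a,b),(c,d))])
g=np.array([W(120,126,.011),W(165,355,.011)]);print("pad ends mid",g.mean(0),np.linalg.norm(g[0]-g[1]))
A,B,C=W(50,133,.008),W(437,45,.008),W(105,378,.008)
cen=(B+C)/2; y=(A-B)/np.linalg.norm(A-B);print("base",np.linalg.norm(A-B),np.linalg.norm(A-C),cen,"pad",cen+.065*y,"ang",np.degrees(np.arctan2(-y[0],y[1])))
ctrl_s=ctrl.sense()
i=ctrl.camera_info("wrist")
E
```

```text
fins [ 0.56544275 -0.18211701] [ 0.46884611 -0.20176095] [ 0.57126832 -0.21433031] [ 0.47549648 -0.23170228] mid [ 0.52026342 -0.20747764] angs [np.float64(11.5), np.float64(10.3)]
pad ends mid [ 0.52030296 -0.20752926] 0.10931057588348739
base 0.19042295680230722 0.11782290704286175 [ 0.53218072 -0.27060471] pad [ 0.51986199 -0.2067827 ] ang 10.924714448737715
```

```bash
python3 -m jog '[[[0.01,-0.04,0,0,0,-0.03,0.005],[0.02,-0.08,0,0,0,-0.06,0.005],[0.03,-0.12,0,0,0,-0.09,0.005],[0.04,-0.16,0,0,0,-0.11,0.005],[0.054,-0.182,0,0,0,-0.11,0.005],[0.054,-0.182,0.02,0,0,-0.11,0.005],[0.054,-0.182,0.03,0,0,-0.11,0.005],[0.054,-0.182,0.03,0,0,-0.11,0.005],[0.054,-0.182,0.03,0,0,-0.11,0.005]]]'
python3 - <<'E'
from h import *
s=ctrl.sense();im=ctrl.grab_frame("wrist");sc=ctrl.grab_frame("scene");T=s["position"];print(s["time"],T,R.from_quat(s["tcp_rot"]).as_matrix().round(3).tolist())
cv2.imwrite("pics/w10.png",im)
a=np.radians(11);d=np.array([np.cos(a),np.sin(a),0]);n=np.array([-d[1],d[0],0]);P=np.array([.520,-.2075,0])
print("fin ends pred",proj("wrist",[P+k*d*.05+m*n*.016+[0,0,.045] for m in(1,-1) for k in(-1,1)]).round(1).tolist())
cv2.imwrite("pics/c10.png",np.hstack([cv2.resize(im[60:310,170:370],(400,500),interpolation=cv2.INTER_CUBIC),cv2.resize(sc[130:250,150:246],(400,500),interpolation=cv2.INTER_CUBIC)]))
E
```

```text
time: 19.9
position: [0.5205, -0.2062, 0.1713]
tcp_rot: [-0.096, 0.995, 0.0, -0.0]
contact_force: [0.9, 0.2, -1.1]
finger_gap: 0.221
grasp_force: 61.6
19.9 [ 0.52050865 -0.20615243  0.1712809 ] [[-0.981, -0.192, -0.0], [-0.192, 0.981, 0.0], [0.0, 0.0, -1.0]]
fin ends pred [[146.5, 291.0], [253.9, 288.9], [146.5, 252.7], [253.9, 255.0]]
```

View pics/c10.png

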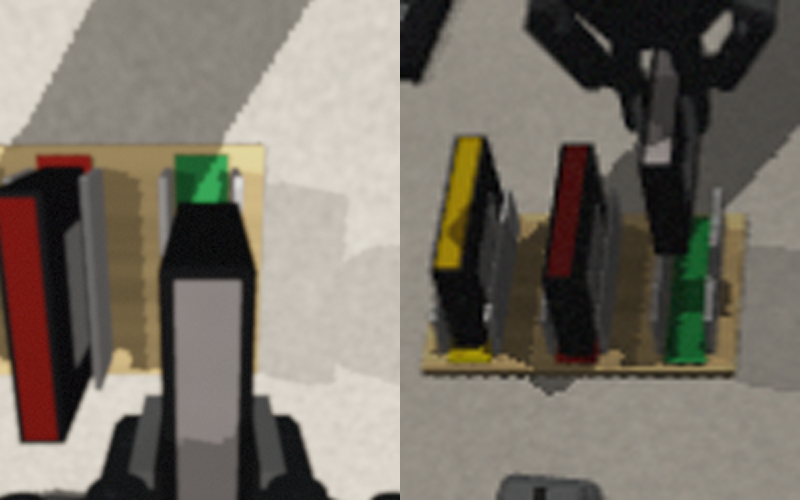

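The lane's midline is at crop col ~202 (fins at 168 and 237) and the cartridge at ~207.5, so it sits about 2 mm too far to +y. I'll correct that while lowering.

```bash
python3 -m jog '[[[0,-0.002,0.01,0,0,0,0.005],[0,-0.002,0.03,0,0,0,0.005],[0,-0.002,0.045,0,0,0,0.005],[0,-0.002,0.055,0,0,0,0.005],[0,-0.002,0.062,0,0,0,0.005],[0,-0.002,0.068,0,0,0,0.005],[0,-0.002,0.074,0,0,0,0.005],[0,-0.002,0.08,0,0,0,0.005],[0,-0.002,0.08,0,0,0,0.005]]]'
```

```text
time: 20.9
position: [0.52, -0.209, 0.0906]
tcp_rot: [-0.095, 0.995, 0.0, -0.001]
contact_force: [-0.9, -0.6, -0.9]
finger_gap: 0.226
grasp_force: 61.6
```

```bash
python3 -m jog '[[[0,0,0.006,0,0,0,0.005],[0,0,0.012,0,0,0,0.005],[0,0,0.016,0,0,0,0.005],[0,0,0.018,0,0,0,0.005],[0,0,0.018,0,0,0,0.005]]]'
```

```text
time: 21.4
position: [0.5202, -0.2091, 0.0729]
tcp_rot: [-0.095, 0.995, 0.0, -0.0]
contact_force: [0.0, -0.6, -0.8]
finger_gap: 0.225
grasp_force: 61.6
```

```bash
python3 -m jog '[[[0,0,0.001,0,0,0,0.005],[0,0,0.002,0,0,0,0.005],[0,0,0.003,0,0,0,0.005],[0,0,0.003,0,0,0,0.005]]]'
```

```text
time: 21.8
position: [0.5208, -0.2093, 0.0719]
tcp_rot: [-0.095, 0.995, 0.0, 0.0]
contact_force: [-4.0, 1.9, 9.2]
finger_gap: 0.223
grasp_force: 62.9
```

```bash
python3 -m jog '[[[0,0,-0.001,0,0,0,0.02],[0,0,-0.001,0,0,0,0.03],[0,0,-0.001,0,0,0,0.04],[0,0,-0.001,0,0,0,0.04],[0,0,-0.001,0,0,0,0.04],[0,0,-0.001,0,0,0,0.04],[0,0,-0.02,0,0,0,0.04],[0,0,-0.05,0,0,0,0.04],[0,0,-0.09,0,0,0,0.04],[0,0,-0.13,0,0,0,0.04],[0,0,-0.16,0,0,0,0.04],[0,0,-0.16,0,0,0,0.04],[0,0,-0.16,0,0,0,0.04],[0,0,-0.16,0,0,0,0.04]]]'
python3 - <<'E'
from h import *
im=ctrl.grab_frame("wrist");sc=ctrl.grab_frame("scene")
cv2.imwrite("pics/c11.png",np.hstack([cv2.resize(im[60:360,130:370],(400,500),interpolation=cv2.INTER_CUBIC),cv2.resize(sc[130:250,150:246],(400,500),interpolation=cv2.INTER_CUBIC)]))
m=cv2.inRange(cv2.cvtColor(im,cv2.COLOR_BGR2HSV),(0,0,105),(180,60,255))
for c in("wrist","scene"):
  for r in ctrl.mark_of(c,"cartridge")[:3]:print(c,r["conf"],r["at"],onz(c,r["at"],.011).round(4))
ctrl.grab_frame("top")
print([ (r["conf"],onz("top",r["at"],.01).round(4)) for r in ctrl.mark_of("top","driver")[:1]])
E
```

```text
time: 23.2
position: [0.5197, -0.2088, 0.2289]
tcp_rot: [-0.096, 0.995, 0.0, -0.001]
contact_force: [-0.1, -0.2, -0.5]
finger_gap: 0.469
grasp_force: 0.0
wrist 0.17 [359.3, 484.9] [0.7233 0.1468 0.011 ]
scene 0.59 [196.8, 218.7] [ 0.5165 -0.2102  0.011 ]
[(0.47, array([ 0.5201, -0.2038,  0.01  ]))]
```

View pics/c11.png

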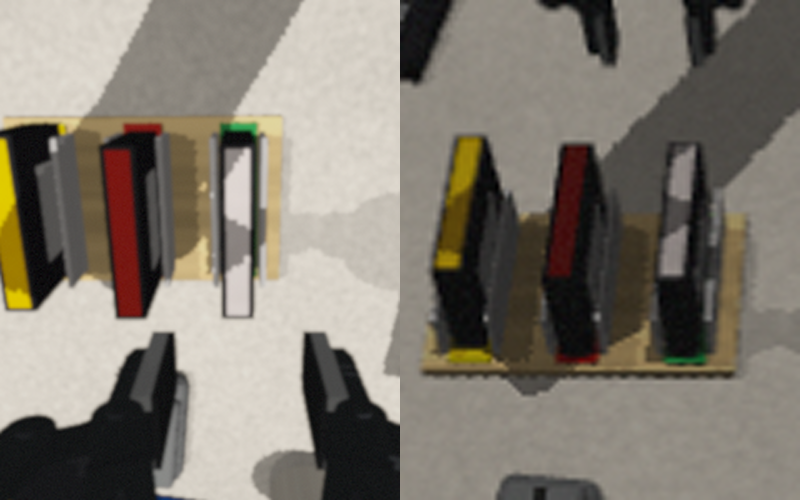

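The cartridge stands upright between the fins (wrist crop cols 222–255), with green showing at both pad ends. It is aligned with the spares and the gripper is clear.

```bash
python3 -c "
from workcell import ctrl
print(ctrl.hand_in())"
```

```text
the job is handed in; nothing more can be done
None
```

The job is handed in at about 23 s of the allowed 54 s: the ejector was pushed fully down, the orange driver is back upright in its own hole, and the cartridge stands released on the green pad; the hand-in gave no verdict.

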